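Read a water meter through its optical port

ROBOT

A 6-joint arm with a two-finger parallel gripper is mounted at the origin on a cart in front of the work surface, level with it; the furniture and walls round the work are solid. World frame = base frame: x ahead of the robot, y to its left, z up, the work surface at z = 0. Lengths are in mm, angles in rad, forces in N, time in s.
With the tool pointing down it reaches from about 300 to 775 mm from the base axis. Payload 14.6 kg.
Tool frame: the origin (TCP) lies between the finger pads; the fingertips stand manip.tip_reach ahead of it and the grasp point (between the pads) lies 5 mm behind it (manip.tip_reach is the distance from the TCP to the fingertips, in mm); z points along the fingers, y is the line along which they close (so a half turn about z gives the same grasp; the last joint's range is limited). The gripper opens to 94 mm and grips with 3 to 60 N. Pads are 16 mm wide; open, the fingers measure 119 mm over their backs; the gripper's body (75 mm by 177 mm) begins 78 mm behind the grasp point.
Start: joints at [-1.378, 0.3, 1.521, -0, 1.321, -0.067], TCP at [141.281, -531.535, 219.446] pointing down, gripper open.
Joint ranges: [-3.03, 3.03], [-0.79, 2.21], [0.23, 2.52], [-1.04, 4.18], [0, 3.07], [-2.55, 2.55]. Speed limits (rad/s): [2.22, 2.22, 2.57, 3.14, 3.14, 3.14].

INTERFACE

Orientations are given as [roll, pitch, yaw] about the fixed x, y, z axes, in that order (R = Rz(yaw) Ry(pitch) Rx(roll)).
In Python, from cell import manip gives the robot as it stands. The module is installed in compiled form; this text tells all that it offers.
- The arm moves only by the shell command python3 -m creep 'ROWS' [FORCE]. ROWS is JSON, a list of rows, each a list of 3 entries, a list of its own where there are three numbers: the opening, from -1 (shut) to 1 (fully open), then the shift along the tool's x, y, z in cm, then the turn about the tool's z in units of 5 degrees (1.0 is 5 degrees). In form: [[grip, [tx, ty, tz], roll], ...]. A call has 1 to 12 rows; each row is the pose to reach, as a shift and turn from the pose commanded when the call began, along the tool's axes at that moment; what a row does not reach only later rows make up. A row lasts 1/10 s, in which the tool goes at most 50 mm and 8.59 degrees, less where a joint would pass 70% of its speed; a pose out of reach is approached as far as the arm can. A call with a gripper value outside its range is refused whole. The fingers move at their own pace and stop on an object; FORCE is the grip in N (left out, the last holds). Time passes only in rows, so rows that repeat a pose let the fingers close. It gives the time, the measured TCP pose, the force, the opening and the grip force at its end, in the units of the state.
- manip.read_state(): the state, without advancing time (a new reading comes with each control period).
- manip.camera(name): name is "side" or "top" or "wrist"; returns the picture (384x512x3 uint8, red, green, blue); there is no depth.
- manip.camera_params(name): a dict with "fovy" (degrees; the focal length in pixels is half the picture's height over the tangent of half this angle, whatever the lens; pixels are square), "cx", "cy" (the principal point, pixels), "origin" and "attitude" of the camera in the world. Camera axes: x right, y down, z forward; pixel columns grow to the right and rows downward; lengths in mm; the calibration is good to about 2 mm. A picture is of the moment at which its call begins: read the wrist's pose just before it. camera_params takes no time and is no camera call; for the wrist camera it gives the pose at the moment of the call.
- manip.sign_off(): hands the job in; it is judged then, once.
The state is a dict: "clock": time; "joints": joint angles; "qd": joint speeds; "effort": joint torques, N m; "eef_pos": TCP position; "eef_rot": TCP orientation; "wrist_force": force on the tool from outside, world axes, zero at the start; "moment": the same for the moment, N m; "finger_gap": finger opening in mm; "finger_force": force on a finger pad.
Only numpy, scipy, OpenCV 4.12 (cv2) and the standard library are available. Lean on these libraries where they do the work, as an engineer would, in place of code of your own. Each camera call takes 0.05 s, during which the arm holds its last target. There are 200 camera calls.

TASK

Read the water meter that is clamped in the bench stand: fold the cover of its register back to the hinge's stop, a little past upright, then draw the read head out of its dock and hold it upright with its nose on the optical port, inside the oblong frame and lying along it, pressed lightly so that the sprung nose sinks about halfway. The nose must never be rammed down and the other things on the bench stay where they are. The program finishes while the gripper still holds the read head on the port with that light pressure.

Things in the scene. Friction and masses are not known exactly. Their poses are not given: they have to be found in the camera images.
- meter_rig: Fixed bench stand with a blue water meter: aluminium plate 104 x 150 x 8 mm, two dark pipe clamps, and on top of the meter a round grey register, 73 mm in diameter, its face 100 mm above the worktop inside a rim 6 mm higher. Origin: middle of the plate's underside, below the register's middle. x points from the cover's tab to its hinge (away from the robot at yaw 0), y along the pipe, z up.
- port (a point): Optical port: middle of the black oblong frame on the register's face, 10 mm from the register's middle towards the tab (stand's -x), on the face, 100 mm above the worktop. The frame is 2.5 mm high, 34 x 22 mm inside, 40 x 28 mm outside, long side along the stand's x; axes as the stand's. A flush display lies between it and the hinge.
- cover_hinge (a point): Middle of the cover's hinge axis, on the stand: 40 mm from the register's middle along the stand's +x, 108 mm above the worktop. The axis runs along the stand's y.
- cover (a joint): Angle of the register's blue cover, rad: 0 closed and level, grows as its tab rises and swings over towards the hinge, 1.57 upright, stop at 1.85. Stiff friction hinge: it stays where it is left; about 0.5 N at the tab moves it. The cover is a disc 75 mm in diameter and 6.5 mm thick; its middle is 40 mm from the hinge.
- cover_tab (a point): Middle of the outer part of the cover's thumb tab, 87 mm from the hinge axis; moves with the cover. The tab is a flat tongue 16 mm wide (along the stand's y), 5 mm thick, reaching 17 mm beyond the disc, to 94 mm from the hinge axis; it is free on both sides and below, so it can be pinched across its 16 mm from above.
- dock: White dock, fixed to the worktop: foot 90 x 76 mm, 6 mm thick, with a socket block 56 x 46 mm whose rim is 51 mm above the worktop. The socket is 38.4 x 26.4 mm, long side along the dock's x. The read head stands in it nose down, 22 mm above the worktop. Origin: centre of the underside.
- read_head: Grey hand-held read head standing nose down in the dock: block 36 mm (its x) by 24 mm (its y), 110 mm tall, ribs on its broad faces, about 0.15 kg. Origin: middle of the block's underside; z up, away from the nose. A black nose 24 (x) by 12 mm (y) sticks out 14 mm below. Grip across the 24 mm near the top; 81 mm stand above the dock's rim. Half a turn makes no difference.
- nose_tip (a point): Middle of the end face of the read head's nose: 14 mm below the read head's origin when the nose is out.
- nose (a joint): How far the sprung nose is pushed in, m: 0 out, 0.008 fully in. Spring: about 1 N starts it, 450 N/m from there (about 2.7 N halfway, 4.5 N at the end, after which it is rigid).
- meter_1: Bystander: a second blue water meter without cover, 122 x 68 x 84 mm, standing loose further back between the stand and the dock. Close behind it stands the resin printer, 0.48 m tall, its front about 0.63 m ahead of the base: swing across well in front of it. Origin: centre of the underside.
- pvc_elbow: Bystander: white pipe elbow, 53 x 53 x 34 mm, loose near the front edge between the stand and the dock. Origin: centre of the underside.
- pvc_coupler: Bystander: white pipe coupler standing on end, 34 mm in diameter, 44 mm high, loose near the front at the right end. Origin: centre of the underside.

How it is judged:
By the outcome, as a careful person would: the job done as asked, in the order asked, and still so for the second after the job is handed in, while the arm keeps its last pose, push and grip.
It also fails if it takes over 58 s, if anything falls off the work surface, if the arm or the gripper's body presses on something with over 40 N, if the wrist force passes 120 N, or if a joint passes its speed limit or range.

## Working session

There is one attempt and no reset: what is moved stays moved. The work goes in short steps, Python scripts to look and compute and a shell command to move; the robot and the scene stay as the last step left them, time stands still between calls to the robot, and variables do not carry over. Pictures are saved under pics/ and viewed, at most 10 in all, crops included, and the job is handed in when it is done.

```bash
mkdir -p pics; cat > h.py <<'E'
import numpy as np, cv2
from cell import manip
from scipy.spatial.transform import Rotation as R
def snap(n,f):
    im=manip.camera(n); cv2.imwrite('pics/'+f,im[:,:,::-1]); return im
def cam(n):
    p=manip.camera_params(n); a=np.array(p['attitude'],float)
    M=a if a.shape==(3,3) else R.from_euler('xyz',a).as_matrix()
    return 192/np.tan(np.radians(p['fovy'])/2),p['cx'],p['cy'],np.array(p['origin'],float),M
def ray(n,u,v,z):
    f,cx,cy,o,M=cam(n); d=M@np.array([(u-cx)/f,(v-cy)/f,1]); return o+d*(z-o[2])/d[2]
def proj(n,P):
    f,cx,cy,o,M=cam(n); q=M.T@(np.array(P,float)-o); return np.array([cx+f*q[0]/q[2],cy+f*q[1]/q[2]])
E
python3 - <<'E'
from h import *
a=snap('top','top0.png');b=snap('side','side0.png')
for n in('top','side','wrist'):print(n,manip.camera_params(n))
print(manip.read_state(),manip.tip_reach)
E
```

```text
top {'fovy': 55.2247457707324, 'cx': 258.36304503138547, 'cy': 192.2714356574664, 'origin': array([ 258.37147791,  -55.89771044, 1303.14565074]), 'attitude': array([-2.95392834,  0.02155496, -1.59672592])}
side {'fovy': 45.89702030147598, 'cx': 259.170480547587, 'cy': 189.49485951800975, 'origin': array([ 517.16003431, -943.25237086,  937.08516144]), 'attitude': array([-2.3340478 , -0.00491631,  0.05345697])}
wrist {'fovy': 63.34360133933816, 'cx': 255.06458051431068, 'cy': 195.5286242861021, 'origin': array([ 211.37067992, -513.11556613,  383.90925226]), 'attitude': array([ 2.88596268e+00,  1.08719041e-03, -1.31148097e+00])}
{'clock': 0.1, 'joints': array([-1.37757792e+00,  3.00426655e-01,  1.52147666e+00, -1.93474525e-05,
        1.32073212e+00, -6.65885455e-02]), 'qd': array([ 2.40108247e-05, -1.87318609e-03, -9.54923024e-04,  2.57875964e-04,
        8.94667966e-04, -6.45888624e-05]), 'effort': array([ 5.63814392e-04, -5.32645798e+01, -3.53283763e+01,  7.08843581e-02,
        2.35017983e-02, -6.86138515e-05]), 'eef_pos': array([ 141.24930132, -531.33268242,  218.95488203]), 'eef_rot': array([-3.14055094e+00, -5.06867891e-05,  2.59811720e-01]), 'wrist_force': array([-1.13687485, -0.66451443,  0.17649867]), 'moment': array([0.03891642, 0.00072123, 0.02349941]), 'finger_force': 0.0, 'finger_gap': 93.93649020660405} 14.0
```

View pics/top0.png

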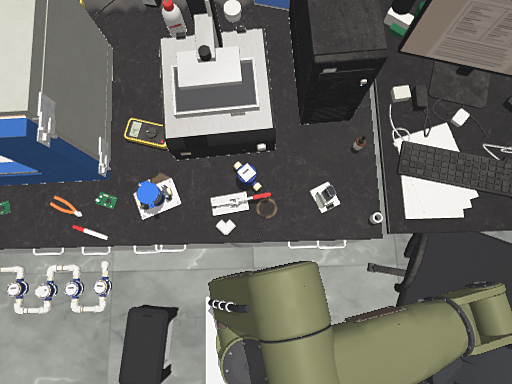

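View pics/side0.png

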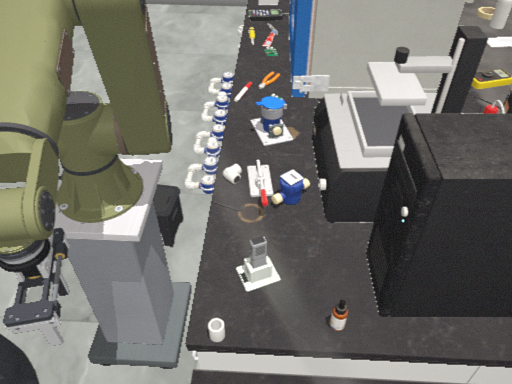

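The top view shows the rig near (155,196), the dock with read head near (325,196), meter_1 (246,174), the elbow (226,227) and the coupler (377,217). In the side view the rig is at (271,115), the dock at (258,268). I'll enlarge these.

```bash
python3 - <<'E'
from h import *
t=cv2.imread('pics/top0.png');s=cv2.imread('pics/side0.png')
c=[(t,125,165),(t,295,165),(s,235,85),(s,230,230)]
o=[cv2.resize(im[y:y+60,x:x+64],None,fx=6.2,fy=4.96*1.25 if 0 else 6.2,interpolation=cv2.INTER_CUBIC)[:300*2] for im,x,y in c]
o=[cv2.resize(im[y:y+60,x:x+60],(300*1,300),interpolation=cv2.INTER_CUBIC) for im,x,y in c]
cv2.imwrite('pics/crop0.png',np.vstack([np.hstack(o[:2]),np.hstack(o[2:])]))
for n,u,v,z in[('top',155,200,0),('top',325,196,51),('side',271,130,0),('side',258,272,0)]:print(n,ray(n,u,v,z))
E
```

```text
top [489.29579547 340.84336559   0.        ]
top [ 476.82109691 -264.75865068   51.        ]
side [494.41039075 335.37241618   0.        ]
side [ 4.82504448e+02 -2.64380681e+02 -1.13686838e-13]
```

View pics/crop0.png

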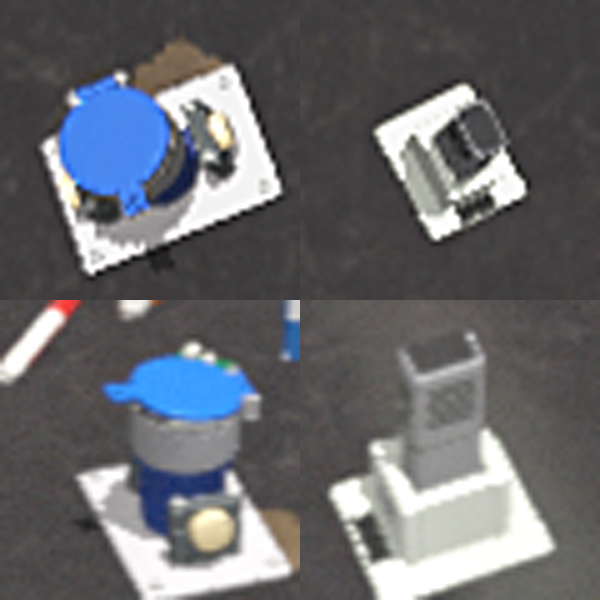

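```bash
python3 - <<'E'
from h import *
def rep(name,n,pts,off,z):
    P=np.array([ray(n,off[0]+u/5-.4,off[1]+v/5-.4,z)[:2] for u,v in pts])
    print(name,P.mean(0).round(1),[ (np.linalg.norm(P[(i+1)%4]-P[i]).round(1),np.degrees(np.arctan2(*(P[(i+1)%4]-P[i])[::-1])).round(1)) for i in range(4)])
rep('plate','top',[(42,148),(235,65),(282,190),(88,272)],(125,165),8)
rep('dock','top',[(75,130),(165,84),(227,190),(137,240)],(295,165),6)
rep('headtop','top',[(144,140),(186,100),(207,140),(166,172)],(295,165),132)
rep('headtop_s','side',[(97,50),(170,33),(182,54),(108,74)],(230,230),132)
for n,u,v,o,z in[('top',114,138,(125,165),112),('top',133,203,(125,165),109),('side',190,88,(235,85),112),('side',120,91,(235,85),109)]:print(n,ray(n,o[0]+u/5-.4,o[1]+v/5-.4,z).round(1))
E
```

```text
plate [494.1 331.4] [(np.float64(150.5), np.float64(-67.6)), (np.float64(99.8), np.float64(-159.1)), (np.float64(148.8), np.float64(111.8)), (np.float64(98.1), np.float64(21.8))]
dock [ 482.1 -271.3] [(np.float64(73.6), np.float64(-64.4)), (np.float64(87.8), np.float64(-153.4)), (np.float64(74.2), np.float64(117.3)), (np.float64(90.0), np.float64(26.2))]
headtop [ 474.7 -267.3] [(np.float64(38.5), np.float64(-48.3)), (np.float64(29.3), np.float64(-156.2)), (np.float64(34.2), np.float64(126.1)), (np.float64(25.0), np.float64(31.1))]
headtop_s [ 481.3 -271.1] [(np.float64(35.2), np.float64(20.2)), (np.float64(13.7), np.float64(-63.6)), (np.float64(35.9), np.float64(-157.5)), (np.float64(15.1), np.float64(113.4))]
top [496.5 332.9 112. ]
top [452.9 319.8 109. ]
side [497.1 336.5 112. ]
side [451.  334.7 109. ]
```

```bash
cat >> h.py <<'E'
def go(x,y,z,yaw,cmd=None):
    s=manip.read_state(); p=s['eef_pos']; Rm=R.from_euler('xyz',s['eef_rot']).as_matrix()
    if cmd is not None: p=np.array(cmd[:3]);Rm=(R.from_euler('z',cmd[3],degrees=True)*R.from_euler('x',np.pi)).as_matrix()
    d=Rm.T@(np.array([x,y,z])-p)/10
    y0=np.degrees(np.arctan2(Rm[1,0],Rm[0,0])); print('shift cm',d.round(2),'roll',round(-(yaw-y0)/5,2),'dist',round(np.linalg.norm(d)*10))
E
python3 - <<'E'
from h import *
f,cx,cy,o,M=cam('wrist'); print(M[:,2], R.from_euler('xyz',manip.read_state()['eef_rot']).as_matrix())
print(ray('wrist',256,192,0))
go(400,-290,330,24)
E
```

```text
[-0.24467067 -0.06382009 -0.96750362] [[ 9.66438363e-01  2.56898507e-01 -2.18629868e-04]
 [ 2.56898595e-01 -9.66437826e-01  1.01977612e-03]
 [ 5.06867891e-05 -1.04171647e-03 -9.99999456e-01]]
[ 119.07100288 -538.40006896    0.        ]
shift cm [ 31.21 -16.69 -11.09] roll -1.82 dist 371
```

```bash
python3 - <<'E'
from h import *
go(475,-270,300,24)
E
```

```text
shift cm [ 38.97 -16.69  -8.09] roll -1.82 dist 432
```

```bash
python3 -m creep '[[1,[39,-16.7,-8.1],-1.8],[1,[39,-16.7,-8.1],-1.8],[1,[39,-16.7,-8.1],-1.8],[1,[39,-16.7,-8.1],-1.8],[1,[39,-16.7,-8.1],-1.8],[1,[39,-16.7,-8.1],-1.8],[1,[39,-16.7,-8.1],-1.8],[1,[39,-16.7,-8.1],-1.8],[1,[39,-16.7,-8.1],-1.8],[1,[39,-16.7,-8.1],-1.8],[1,[39,-16.7,-8.1],-1.8],[1,[39,-16.7,-8.1],-1.8]]'
python3 - <<'E'
from h import *
snap('wrist','w1.png'); print(manip.read_state()['eef_pos'],manip.camera_params('wrist'))
E
```

```text
clock: 1.3
eef_pos: [474.6, -270.5, 300.0]
eef_rot: [-3.141, 0.001, 0.416]
wrist_force: [0.1, -0.6, 0.1]
finger_gap: 94.1
finger_force: 0.0
[ 474.48130634 -270.67970908  300.17195324] {'fovy': 63.34360133933816, 'cx': 255.06458051431068, 'cy': 195.5286242861021, 'origin': array([ 540.90278267, -241.60202011,  465.08335326]), 'attitude': array([ 2.88550499e+00,  5.42366335e-04, -1.15573407e+00])}
```

View pics/w1.png

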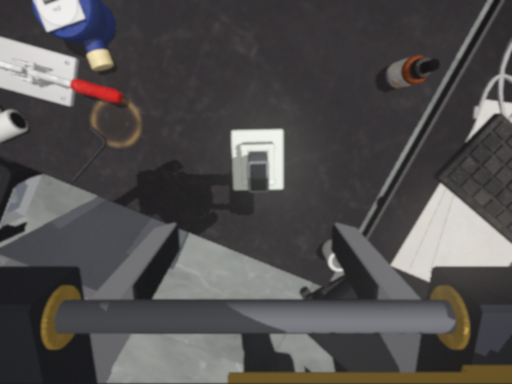

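The wrist view shows the dock foot at columns 231–284, rows 129–190, with the head top at about (258,178), well aligned with the tool. I'll enlarge it.

```bash
python3 - <<'E'
from h import *
im=cv2.imread('pics/w1.png')[120:200,220:300]
cv2.imwrite('pics/w1c.png',cv2.resize(im,(560,560),interpolation=cv2.INTER_CUBIC))
E
```

```text
(no output)
```

View pics/w1c.png

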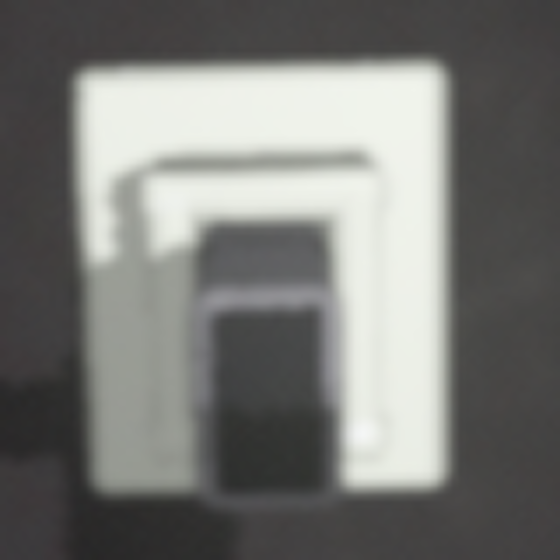

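```bash
python3 - <<'E'
from h import *
def rep(name,pts,z):
    P=np.array([ray('wrist',220+u/7-.45,120+v/7-.45,z)[:2] for u,v in pts])
    print(name,P.mean(0).round(1),[ (np.linalg.norm(P[(i+1)%4]-P[i]).round(1),np.degrees(np.arctan2(*(P[(i+1)%4]-P[i])[::-1])).round(1)) for i in range(4)])
rep('dock',[(75,68),(449,62),(449,490),(90,495)],6)
rep('rim',[(143,167),(380,165),(380,455),(155,460)],51)
rep('head',[(203,288),(335,286),(341,502),(198,502)],132)
go(445,315,230,22)
go(420,255,280,22)
E
```

```text
dock [ 481.8 -271.3] [(np.float64(77.1), np.float64(-65.3)), (np.float64(90.8), np.float64(-154.9)), (np.float64(77.8), np.float64(114.6)), (np.float64(90.7), np.float64(24.7))]
rim [ 482.2 -270.5] [(np.float64(44.6), np.float64(-65.7)), (np.float64(55.9), np.float64(-155.3)), (np.float64(43.8), np.float64(115.1)), (np.float64(56.5), np.float64(25.4))]
head [ 482.3 -270.7] [(np.float64(20.3), np.float64(-65.3)), (np.float64(34.2), np.float64(-154.1)), (np.float64(22.5), np.float64(113.8)), (np.float64(33.9), np.float64(22.1))]
shift cm [ 20.95 -54.77   7.03] roll 0.36 dist 591
shift cm [ 16.24 -50.29   2.03] roll 0.36 dist 529
```

```bash
python3 - <<'E'
from h import *
go(480,325,290,22)
E
```

```text
shift cm [ 24.55 -54.27   1.03] roll 0.36 dist 596
```

```bash
python3 -m creep '[[1,[24.5,-54.3,1],0.4],[1,[24.5,-54.3,1],0.4],[1,[24.5,-54.3,1],0.4],[1,[24.5,-54.3,1],0.4],[1,[24.5,-54.3,1],0.4],[1,[24.5,-54.3,1],0.4],[1,[24.5,-54.3,1],0.4],[1,[24.5,-54.3,1],0.4],[1,[24.5,-54.3,1],0.4],[1,[24.5,-54.3,1],0.4],[1,[24.5,-54.3,1],0.4],[1,[24.5,-54.3,1],0.4]]'
python3 - <<'E'
from h import *
go(480,325,290,22)
E
```

```text
clock: 2.55
eef_pos: [479.4, 327.0, 290.4]
eef_rot: [3.142, -0.0, 0.381]
wrist_force: [0.3, 0.3, -0.8]
finger_gap: 93.9
finger_force: 0.0
shift cm [-0.02  0.2   0.04] roll -0.04 dist 2
```

```bash
python3 - <<'E'
from h import *
snap('wrist','w2.png'); im=cv2.imread('pics/w2.png')
print(manip.read_state()['eef_pos'],manip.read_state()['eef_rot'],proj('wrist',(496,333,100)))
u,v=proj('wrist',(490,333,60)).astype(int); u0,v0=u-65,v-65; print(u0,v0)
cv2.imwrite('pics/w2c.png',cv2.resize(im[v0:v0+130,u0:u0+130],(585,585),interpolation=cv2.INTER_CUBIC))
E
```

```text
[478.57512209 331.84217465 289.45053496] [-3.14031225e+00  8.02354926e-04  3.83915983e-01] [259.95569111 164.35834165]
192 98
```

View pics/w2c.png

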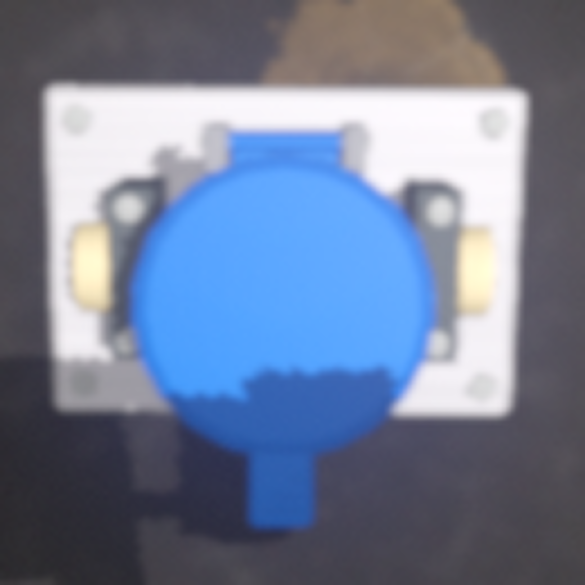

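```bash
python3 - <<'E'
from h import *
f=cam('wrist')
im=manip.camera('wrist')[:,:,::-1].copy(); old=cv2.imread('pics/w2.png')
sh=cv2.phaseCorrelate(np.float32(old[80:240,180:340,1]),np.float32(im[80:240,180:340,1]))[0]; print('shift',sh)
def rep(name,pts,z):
    P=np.array([ray('wrist',192+u/4.5-.4+sh[0],98+v/4.5-.4+sh[1],z)[:2] for u,v in pts])
    print(name,P.mean(0).round(1),[ (np.linalg.norm(P[(i+1)%len(P)]-P[i]).round(1),np.degrees(np.arctan2(*(P[(i+1)%len(P)]-P[i])[::-1])).round(1)) for i in range(len(P))])
rep('plate',[(43,85),(527,92),(512,415),(55,410)],8)
rep('disc lr',[(131,300),(434,300)],112);rep('disc tb',[(283,155),(283,458)],112)
rep('tab',[(248,520),(315,520)],109); rep('tabend',[(281,528)],110); rep('knobs',[(216,150),(354,150)],110)
print(manip.read_state()['eef_pos'],manip.read_state()['eef_rot'],manip.read_state()['clock'])
E
```

```text
shift (3.9414750612207428, 0.6618355404971368)
plate [495.1 329.8] [(np.float64(149.6), np.float64(-68.8)), (np.float64(102.9), np.float64(-158.0)), (np.float64(149.8), np.float64(111.4)), (np.float64(103.3), np.float64(21.9))]
disc lr [496.7 332.1] [(np.float64(74.6), np.float64(-68.0)), (np.float64(74.6), np.float64(112.0))]
disc tb [494.3 331. ] [(np.float64(75.4), np.float64(-157.8)), (np.float64(75.4), np.float64(22.2))]
tab [443.  310.5] [(np.float64(17.3), np.float64(-68.0)), (np.float64(17.3), np.float64(112.0))]
tabend [441.3 310. ] [(np.float64(0.0), np.float64(0.0))]
knobs [530.4 345.2] [(np.float64(33.3), np.float64(-68.0)), (np.float64(33.3), np.float64(112.0))]
[478.86586952 328.83758242 289.27832628] [-3.14123272e+00  1.44199501e-03  3.84770437e-01] 2.65
```

```bash
python3 - <<'E'
from h import *
go(449.1,312.4,115,22)
E
```

```text
shift cm [-3.35  0.41 17.43] roll 0.01 dist 178
```

```bash
python3 -m creep '[[1,[-3.4,0.4,5],0],[1,[-3.4,0.4,10],0],[1,[-3.4,0.4,14],0],[0,[-3.4,0.4,17],0],[-0.3,[-3.4,0.4,17.4],0],[-0.3,[-3.4,0.4,17.4],0],[-0.3,[-3.4,0.4,17.4],0],[-0.3,[-3.4,0.4,17.4],0]]' 8
python3 - <<'E'
from h import *
print(manip.read_state()); snap('wrist','w3.png')
im=cv2.imread('pics/w3.png'); cv2.imwrite('pics/w3s.png',im[60:384,80:432])
E
```

```text
clock: 3.45
eef_pos: [450.2, 309.6, 118.3]
eef_rot: [-3.141, -0.003, 0.382]
wrist_force: [-1.2, -1.0, 0.4]
finger_gap: 57.6
finger_force: 0.0
{'clock': 3.45, 'joints': array([5.35297669e-01, 3.94755915e-01, 1.64267528e+00, 1.90281360e-05,
       1.10124267e+00, 1.72441881e+00]), 'qd': array([ 0.00427518,  0.00366552,  0.00562764,  0.00048149, -0.00646016,
        0.00092506]), 'effort': array([-1.66237447e-01, -5.47616065e+01, -3.17503345e+01,  2.74017593e-04,
       -6.08536159e-02, -4.65569625e-03]), 'eef_pos': array([450.21698764, 309.56112326, 118.29093927]), 'eef_rot': array([-3.14112923e+00, -2.88181029e-03,  3.81665932e-01]), 'wrist_force': array([-1.20622886, -1.00391743,  0.38389407]), 'moment': array([ 0.05308161,  0.0500444 , -0.00251626]), 'finger_force': 0.0, 'finger_gap': 57.612810485571345}
```

View pics/w3s.png

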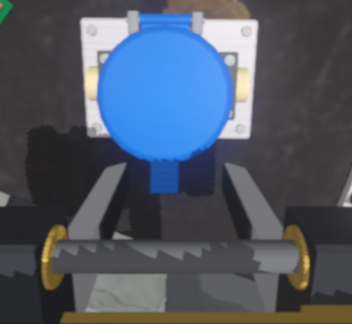

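The crop shows the tab centre at full-frame (245,238) between the open fingers, slightly left of the gripper centre at (255,·).

```bash
python3 - <<'E'
from h import *
im=manip.camera('wrist'); h=cv2.cvtColor(im,cv2.COLOR_RGB2HSV)
m=(h[...,0]>100)&(h[...,0]<125)&(h[...,1]>130)&(h[...,2]>50)
for v in (226,232,238,244,250):
    r=np.where(m[v,200:300])[0]+200
    if len(r):print(v,r.min(),r.max(),ray('wrist',(r.min()+r.max())/2,v,111).round(1))
s=manip.read_state();print(s['eef_pos'],s['eef_rot'],s['clock'])
go(449.1,312.4,115,22)
E
```

```text
226 228 269 [457.  316.4 111. ]
232 229 259 [452.5 317.5 111. ]
238 229 259 [449.  316.1 111. ]
244 229 259 [445.4 314.7 111. ]
250 229 259 [441.8 313.3 111. ]
[449.87660937 309.52848571 117.68473934] [-3.14128396e+00 -1.97979016e-03  3.81853348e-01] 3.55
shift cm [ 0.03 -0.3   0.27] roll -0.02 dist 4
```

```bash
python3 - <<'E'
from h import *
p=manip.camera_params('wrist')['origin'];im=manip.camera('wrist'); print(manip.camera_params('wrist')['origin']-p)
h=cv2.cvtColor(im,cv2.COLOR_RGB2HSV)
m=((h[...,0]>100)&(h[...,0]<125)&(h[...,1]>130)&(h[...,2]>50)).astype(np.uint8)
ys,xs=np.where(m[:,190:320]); print('disc cols', [(v,np.where(m[v,150:340])[0].min()+150,np.where(m[v,150:340])[0].max()+150) for v in range(80,270,12) if m[v,150:340].any()])
c=np.where(m[:,244])[0];print('tab end',c.max(),ray('wrist',244,c.max()+.5,110))
w=[(v,np.where(m[v,150:340])[0]) for v in range(110,215)]
b=max(w,key=lambda t:t[1].max()-t[1].min()); L,Rr=b[1].min()+150,b[1].max()+151
print(b[0],L,Rr,ray('wrist',L-.5,b[0],112),ray('wrist',Rr-.5,b[0],112))
go(449.1,312.4,115,22); print(manip.read_state()['eef_pos'])
print(R.from_euler('xyz',manip.read_state()['eef_rot']).as_matrix().T@(cam('wrist')[3]-manip.read_state()['eef_pos']))
E
```

```text
[-0.07836767  0.01729348 -0.33343523]
disc cols [(80, np.int64(220), np.int64(270)), (92, np.int64(215), np.int64(274)), (104, np.int64(199), np.int64(290)), (116, np.int64(188), np.int64(301)), (128, np.int64(181), np.int64(308)), (140, np.int64(179), np.int64(311)), (152, np.int64(178), np.int64(312)), (164, np.int64(179), np.int64(312)), (176, np.int64(181), np.int64(308)), (188, np.int64(187), np.int64(302)), (200, np.int64(193), np.int64(296)), (212, np.int64(206), np.int64(285)), (224, np.int64(228), np.int64(268)), (236, np.int64(229), np.int64(259)), (248, np.int64(229), np.int64(259))]
tab end 253 [439.24487972 312.38963101 110.        ]
158 177 313 [479.34493289 367.75340783 112.        ] [507.13156144 298.49613388 112.        ]
shift cm [ 0.05 -0.29  0.24] roll -0.02 dist 4
[449.6939025  309.53004199 117.38546816]
[  72.44981497    0.16609112 -164.96206055]
```

```bash
python3 -m creep '[[-0.3,[0,-0.6,0.2],0],[-0.5,[0,-0.6,0.2],0],[-0.8,[0,-0.6,0.2],0],[-0.9,[0,-0.6,0.2],0],[-0.9,[0,-0.6,0.2],0],[-0.9,[0,-0.6,0.2],0],[-0.9,[0,-0.6,0.2],0],[-0.9,[0,-0.6,0.2],0]]' 8
```

```text
clock: 4.4
eef_pos: [447.1, 315.0, 114.4]
eef_rot: [-3.141, 0.0, 0.382]
wrist_force: [-1.2, 2.0, -0.1]
finger_gap: 15.9
finger_force: 8.0
```

```bash
python3 -m creep '[[-0.9,[0.02,0,-0.6],0],[-0.9,[0.1,0,-1.25],0],[-0.9,[0.2,0,-1.9],0],[-0.9,[0.35,0,-2.5],0],[-0.9,[0.55,0,-3.1],0],[-0.9,[0.78,0,-3.65],0],[-0.9,[1.1,0,-4.25],0],[-0.9,[1.37,0,-4.8],0],[-0.9,[1.7,0,-5.3],0],[-0.9,[2.1,0,-5.8],0],[-0.9,[2.5,0,-6.3],0],[-0.9,[2.5,0,-6.3],0]]'
python3 - <<'E'
from h import *
print(manip.read_state()['wrist_force'],manip.read_state()['eef_pos'])
E
```

```text
clock: 5.6
eef_pos: [471.2, 324.3, 177.6]
eef_rot: [3.141, -0.001, 0.382]
wrist_force: [3.1, 1.2, -5.6]
finger_gap: 14.3
finger_force: 8.0
[ 3.10848722  1.23180148 -5.56037657] [471.1525644  324.33812022 177.639957  ]
```

```bash
python3 -m creep '[[0,[0,0,0],0],[1,[0,0,0],0],[1,[0,0,0],0],[1,[0,0,0],0],[1,[-3,0,0],0],[1,[-7,0,0],0],[1,[-7,0,0],0],[1,[-7,0,0],0],[1,[-7,0,0],0]]'
python3 - <<'E'
from h import *
s=snap('side','s2.png'); t=snap('wrist','w4.png')
a=cv2.resize(s[85:145,235:295,::-1],(380,380),interpolation=cv2.INTER_CUBIC)
b=cv2.resize(t[40:240,155:355,::-1],(380,380),interpolation=cv2.INTER_CUBIC)
cv2.imwrite('pics/v4.png',np.hstack([a,b]));print(manip.read_state()['eef_pos'])
c=np.array([493.5,333.2,0]);ex=np.array([.93,.37,0]);hg=c+40*ex+[0,0,108]
for th in(0,20,30,40,45,50,60): 
    q=proj('side',hg+94*(-np.cos(np.radians(th))*ex+[0,0,np.sin(np.radians(th))])); print(th,q.round(1),((q-[235,85])*380/60).round())
E
```

```text
clock: 6.5
eef_pos: [406.2, 298.5, 177.8]
eef_rot: [-3.141, -0.001, 0.382]
wrist_force: [-0.0, -0.5, -0.0]
finger_gap: 83.3
finger_force: 0.0
[406.13603327 298.41883506 177.46434741]
0 [255.9 106.6] [132. 137.]
20 [257.6  97.8] [143.  81.]
30 [259.6  93.5] [156.  54.]
40 [262.4  89.3] [174.  27.]
45 [264.1  87.4] [184.  15.]
50 [265.9  85.5] [196.   3.]
60 [270.   82.2] [222. -18.]
```

View pics/v4.png

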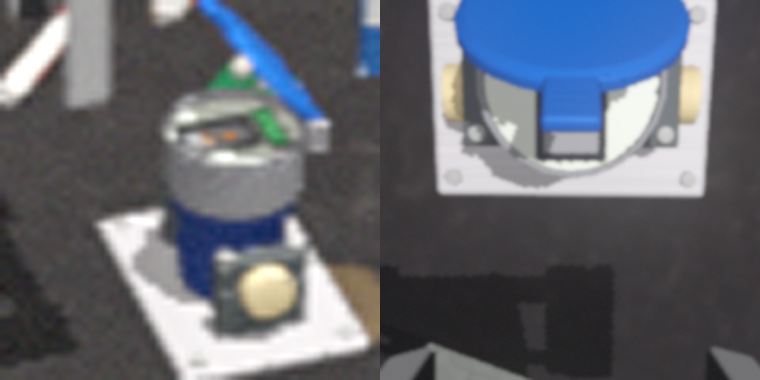

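Side crop: the cover's tab is at about (200,0), i.e. roughly 50° open, and the frame on the register is exposed. Next: push from underneath with closed fingers.

```bash
python3 -m creep '[[-1,[0,0,1.5],0],[-1,[1,0,1.5],0],[-1,[2,0,1.5],0],[-1,[3,0,1.5],0],[-1,[4,0,1.5],0],[-1,[5,0,1.5],0],[-1,[5.5,0,1.5],0],[-1,[6,0,1.5],0],[-1,[6.5,0,1.5],0],[-1,[7,0,1.5],0],[-1,[7.5,0,1.5],0],[-1,[8,0,1.5],0]]'
python3 -m creep '[[-1,[0.6,0,0],0],[-1,[1.2,0,0],0],[-1,[1.8,0,0],0],[-1,[2.4,0,0],0],[-1,[3,0,0],0],[-1,[3.5,0,0],0],[-1,[4,0,0],0],[-1,[4.3,0,0],0],[-1,[4.6,0,0],0],[-1,[4.6,0,0],0]]'
python3 -m creep '[[-1,[0.1,0,0],0],[-1,[0.2,0,0],0],[-1,[0.2,0,0],0],[-1,[0.2,0,0],0]]'
```

```text
clock: 7.8
eef_pos: [479.7, 328.0, 163.3]
eef_rot: [3.141, 0.0, 0.382]
wrist_force: [-7.0, -5.2, 9.7]
finger_gap: 15.9
finger_force: 8.0
clock: 8.8
eef_pos: [522.5, 345.2, 162.2]
eef_rot: [-3.142, 0.0, 0.382]
wrist_force: [-0.3, -0.3, -0.2]
finger_gap: 0.4
finger_force: 0.0
clock: 9.2
eef_pos: [524.1, 345.9, 162.3]
eef_rot: [-3.142, 0.0, 0.382]
wrist_force: [-1.4, 0.3, -1.4]
finger_gap: 0.5
finger_force: 0.3
```

```bash
for i in 1; do python3 -m creep '[[-1,[0.2,0,0],0],[-1,[0.4,0,0],0],[-1,[0.4,0,0],0],[-1,[0.4,0,0],0]]' ; done | grep -E 'pos|force'
python3 -m creep '[[-1,[0.2,0,0],0],[-1,[0.3,0,0],0],[-1,[0.3,0,0],0]]'| grep -E 'pos|force'
python3 -m creep '[[-1,[0.1,0,0],0],[-1,[0.2,0,0],0],[-1,[0.2,0,0],0]]'| grep -E 'pos|force'
python3 - <<'E'
from h import *
s=manip.camera('side'); w=manip.camera('wrist')
h=cv2.cvtColor(s,cv2.COLOR_RGB2HSV);m=(h[...,0]>100)&(h[...,0]<120)&(h[...,1]>150)&(h[...,2]>110)
ys,xs=np.where(m[50:112,250:310]);print('blue',xs.min()+250,xs.max()+250,ys.min()+50)
c=np.array([493.5,333.2,0]);ex=np.array([.93,.37,0]);hg=c+40*ex+[0,0,108]
for th in(50,70,90,95,100,106): print(th,proj('side',hg+94*(-np.cos(np.radians(th))*ex+[0,0,np.sin(np.radians(th))])).round(1))
cv2.imwrite('pics/v5.png',cv2.resize(s[60:140,230:330,::-1],(700,560),interpolation=cv2.INTER_CUBIC))
E
```

```text
eef_pos: [528.0, 347.4, 162.5]
wrist_force: [0.1, 0.2, 0.0]
finger_force: 0.0
eef_pos: [530.8, 348.5, 162.4]
wrist_force: [-1.1, -0.3, -0.2]
finger_force: 0.2
eef_pos: [532.6, 349.3, 162.4]
wrist_force: [-1.8, -0.5, 0.9]
finger_force: 0.5
blue 282 307 50
50 [265.9  85.5]
70 [274.4  79.5]
90 [284.   76.3]
95 [286.4  76. ]
100 [288.8  75.9]
106 [291.6  76. ]
```

```bash
for i in 1; do python3 -m creep '[[-1,[0.1,0,0],0],[-1,[0.2,0,0],0],[-1,[0.2,0,0],0]]'| grep -E 'pos|wrist'; done
python3 -m creep '[[-1,[0.1,0,0],0],[-1,[0.2,0,0],0],[-1,[0.2,0,0],0]]'| grep -E 'pos|wrist'
python3 -m creep '[[-1,[0.1,0,0],0],[-1,[0.2,0,0],0],[-1,[0.2,0,0],0]]'| grep -E 'pos|wrist'
```

```text
eef_pos: [533.4, 349.6, 162.2]
wrist_force: [-9.9, -4.7, 2.5]
eef_pos: [534.0, 349.9, 162.0]
wrist_force: [-20.2, -10.1, 6.3]
eef_pos: [534.6, 350.1, 161.9]
wrist_force: [-30.6, -14.4, 12.4]
```

View pics/v5.png

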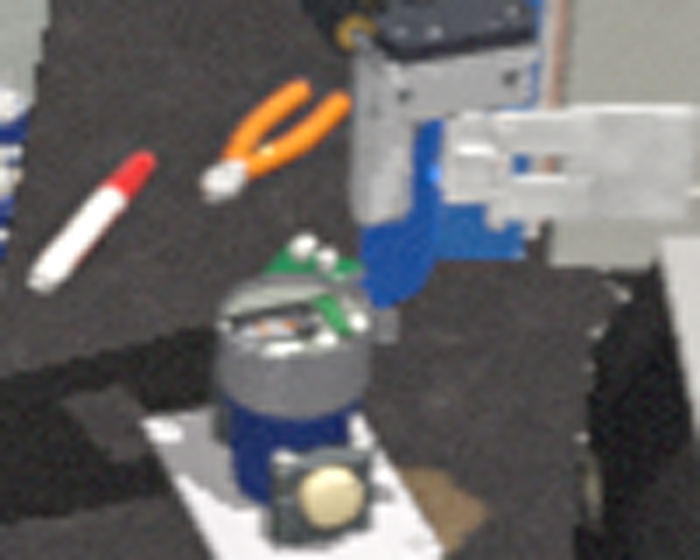

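The cover rests against its stop (the force rose from 2 to 34 N over about 2 mm of travel). I'll back off and measure the port.

```bash
python3 -m creep '[[-1,[-0.5,0,0],0],[-1,[-3,0,0],0],[0,[-7,0,-3],0],[1,[-11,0,-8],0],[1,[-11,0,-11],0],[1,[-11,0,-11],0],[1,[-11,0,-11],0],[1,[-11,0,-11],0],[1,[-11,0,-11],0],[1,[-11,0,-11],0]]'
python3 - <<'E'
from h import *
c0=cam('wrist')[3]; im=snap('wrist','w6.png'); c1=cam('wrist')[3]; print(c1-c0, manip.read_state()['eef_pos'])
c=np.array([493.5,333.2,0]);ex=np.array([.927,.375,0]);ey=np.array([-.375,.927,0])
P=c-10*ex+[0,0,101]
u,v=proj('wrist',P); print(u,v)
q=np.array([proj('wrist',P+sx*ex+sy*ey) for sx,sy in((20,14),(20,-14),(-20,-14),(-20,14))]);print(q.round(1))
u0,v0=int(u)-50,int(v)-60
cv2.imwrite('pics/w6c.png',cv2.resize(cv2.imread('pics/w6.png')[v0:v0+100,u0:u0+100],(600,600),interpolation=cv2.INTER_CUBIC));print(u0,v0)
E
```

```text
clock: 12.2
eef_pos: [436.1, 310.4, 271.4]
eef_rot: [3.141, 0.002, 0.382]
wrist_force: [1.1, 0.1, 0.9]
finger_gap: 61.1
finger_force: 0.0
[-0.04534585 -0.00871711  0.24415515] [436.05878333 310.40738661 271.60283238]
255.19478720407844 134.09789195615303
[[241.7 114.6]
 [268.6 114.6]
 [268.3 153. ]
 [242.2 153. ]]
205 74
```

View pics/w6c.png

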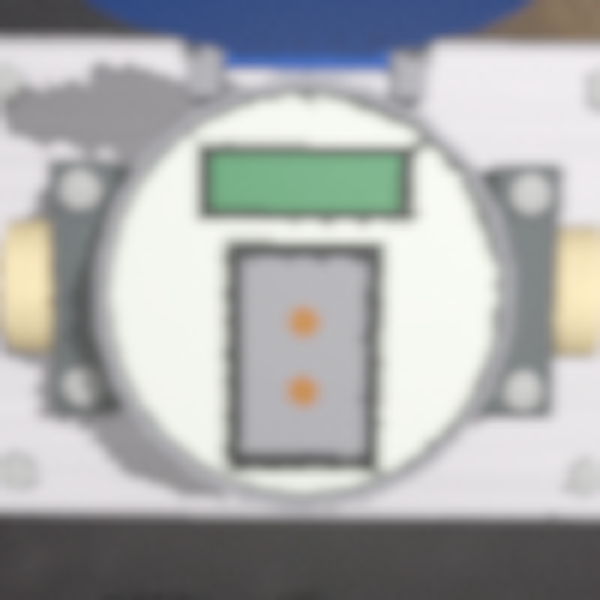

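The crop shows the port frame with corners (226,243)–(381,468), dots at (304,323) and (304,391), so its centre is near (304,356) and it lies along the tool x.

```bash
python3 - <<'E'
from h import *
print(ray('wrist',255.25,132.9,100.5), manip.read_state()['eef_rot'])
go(470,0,300,23); go(482,-271,300,24.7); print(manip.read_state()['joints'])
E
```

```text
[485.38152411 329.8485784  100.5       ] [3.14135138e+00 1.38232918e-03 3.81857486e-01]
shift cm [-8.42 30.07 -2.82] roll -0.22 dist 314
shift cm [-17.41  55.67  -2.8 ] roll -0.56 dist 584
[ 5.50204412e-01  2.32222654e-01  1.48504931e+00 -6.31777192e-06
  1.42572390e+00  1.73914400e+00]
```

```bash
python3 -m creep '[[1,[-2,5,-2.8],-0.6],[1,[-17.4,55.7,-2.8],-0.6],[1,[-17.4,55.7,-2.8],-0.6],[1,[-17.4,55.7,-2.8],-0.6],[1,[-17.4,55.7,-2.8],-0.6],[1,[-17.4,55.7,-2.8],-0.6],[1,[-17.4,55.7,-2.8],-0.6],[1,[-17.4,55.7,-2.8],-0.6],[1,[-17.4,55.7,-2.8],-0.6],[1,[-17.4,55.7,-2.8],-0.6],[1,[-17.4,55.7,-2.8],-0.6],[1,[-17.4,55.7,-2.8],-0.6]]'
python3 -m creep '[[1,[0,0,0],0],[1,[0,0,0],0],[1,[0,0,0],0],[1,[0,0,0],0],[1,[0,0,0],0],[1,[0,0,0],0]]'
python3 - <<'E'
from h import *
im=snap('wrist','w7.png')
go(482.1,-270.9,107,24.8)
# nothing viewed: check the dark head top against its prediction
g=cv2.cvtColor(im,cv2.COLOR_RGB2GRAY)
c=np.array([482.1,-270.9]);a=np.radians(24.8);ex=np.array([np.cos(a),np.sin(a)]);ey=np.array([-ex[1],ex[0]])
for nm,sx,sy,z in(('dock',45,38,6),('head',18,12,132)):
    print(nm,np.array([proj('wrist',np.r_[c+i*sx*ex+j*sy*ey,z]) for i,j in((1,1),(1,-1),(-1,-1),(-1,1))]).round(1).tolist())
w=((g>150)*255).astype(np.uint8); n,l,st,ce=cv2.connectedComponentsWithStats(w)
u,v=proj('wrist',np.r_[c,6]).astype(int)
for i in range(1,n):
    if st[i,4]>800 and abs(ce[i][0]-u)<50 and abs(ce[i][1]-v)<50: print(st[i])
v=int(proj('wrist',np.r_[c,132])[1]); u=int(proj('wrist',np.r_[c,132])[0]); print(u,v,g[v,u-30:u+31].tolist()); print(g[v-45:v+35,u].tolist())
E
```

```text
clock: 13.45
eef_pos: [481.8, -274.0, 299.9]
eef_rot: [-3.141, 0.0, 0.433]
wrist_force: [0.7, 0.4, -0.7]
finger_gap: 93.8
finger_force: 0.0
clock: 14.05
eef_pos: [482.3, -270.7, 300.7]
eef_rot: [3.141, -0.0, 0.435]
wrist_force: [0.7, -0.3, 0.5]
finger_gap: 94.2
finger_force: 0.0
shift cm [-2.000e-02 -1.000e-02  1.936e+01] roll 0.02 dist 194
dock [[228.9, 133.8], [281.2, 133.9], [279.9, 194.0], [230.0, 193.9]]
head [[243.9, 166.4], [266.1, 166.4], [265.8, 198.6], [244.1, 198.5]]
[ 229  134   53   61 2109]
254 182 [49, 49, 51, 51, 57, 81, 116, 142, 152, 154, 154, 154, 153, 151, 146, 144, 149, 152, 150, 140, 121, 101, 87, 72, 59, 55, 55, 57, 57, 57, 56, 57, 56, 57, 57, 56, 56, 58, 66, 84, 106, 149, 197, 224, 234, 234, 232, 232, 234, 236, 236, 236, 236, 235, 230, 213, 177, 122, 79, 71, 70]
[238, 239, 240, 240, 240, 240, 240, 238, 230, 204, 166, 149, 179, 218, 236, 238, 236, 230, 212, 170, 120, 101, 96, 95, 97, 98, 100, 99, 100, 107, 127, 146, 144, 115, 84, 74, 73, 73, 71, 73, 69, 64, 61, 58, 56, 56, 56, 56, 55, 54, 53, 53, 51, 52, 50, 50, 49, 50, 53, 64, 78, 78, 69, 68, 65, 65, 65, 64, 63, 63, 63, 63, 64, 65, 64, 65, 65, 64, 62, 63]
```

```bash
python3 -m creep '[[1,[0,0,5],0],[1,[0,0,10],0],[1,[0,0,14],0],[1,[0,0,17],0],[1,[0,0,19],0],[1,[0,0,19.4],0],[1,[0,0,19.4],0],[1,[0,0,19.4],0],[0,[0,0,19.4],0],[-0.3,[0,0,19.4],0],[-0.6,[0,0,19.4],0],[-0.7,[0,0,19.4],0]]' 10
python3 -m creep '[[-0.8,[0,0,0],0],[-0.8,[0,0,0],0],[-0.8,[0,0,0],0],[-0.8,[0,0,0],0]]' 30
```

```text
clock: 15.3
eef_pos: [482.3, -271.3, 106.7]
eef_rot: [3.141, -0.0, 0.434]
wrist_force: [0.2, 0.1, 0.1]
finger_gap: 65.6
finger_force: 0.0
clock: 15.7
eef_pos: [482.2, -271.3, 106.4]
eef_rot: [-3.142, 0.0, 0.434]
wrist_force: [0.9, -0.6, 0.5]
finger_gap: 33.6
finger_force: 0.0
```

```bash
python3 -m creep '[[-0.8,[0,0,0],0],[-0.8,[0,0,0],0],[-0.8,[0,0,0],0],[-0.8,[0,0,0],0],[-0.8,[0,0,0],0]]' 30
```

```text
clock: 16.2
eef_pos: [482.1, -271.3, 106.4]
eef_rot: [-3.141, 0.0, 0.434]
wrist_force: [-0.3, -0.0, 0.5]
finger_gap: 23.6
finger_force: 30.0
```

```bash
python3 -m creep '[[-0.8,[0,0,-0.5],0],[-0.8,[0,0,-1.5],0],[-0.8,[0,0,-2.5],0],[-0.8,[0,0,-3.5],0],[-0.8,[0,0,-4.5],0],[-0.8,[0,0,-6],0],[-0.8,[0,0,-9],0],[-0.8,[0,0,-13],0],[-0.8,[0,0,-17],0],[-0.8,[0,0,-19],0],[-0.8,[0,0,-19],0],[-0.8,[0,0,-19],0]]'
python3 - <<'E'
from h import *
go(484.9,329.6,280,21.9)
E
```

```text
clock: 17.4
eef_pos: [481.9, -271.1, 295.7]
eef_rot: [-3.141, 0.0, 0.434]
wrist_force: [-0.8, 0.3, -2.4]
finger_gap: 23.4
finger_force: 30.0
shift cm [ 25.55 -54.37   1.59] roll 0.6 dist 601
```

```bash
python3 -m creep '[[-0.8,[1,-2,0],0],[-0.8,[3,-6.4,0],0],[-0.8,[5,-10.6,0],0.1],[-0.8,[7,-14.9,0],0.2],[-0.8,[9,-19.1,0],0.3],[-0.8,[11,-23.4,0],0.4],[-0.8,[13,-27.7,0],0.5],[-0.8,[15,-31.9,0],0.6],[-0.8,[17,-36.2,0],0.6],[-0.8,[19,-40.4,0],0.6],[-0.8,[21,-44.7,0],0.6],[-0.8,[23,-49,0],0.6]]'
python3 -m creep '[[-0.8,[0.8,-2,0],0],[-0.8,[1.8,-4,0],0],[-0.8,[2.3,-5.2,0],0],[-0.8,[2.3,-5.2,0],0],[-0.8,[2.3,-5.2,0],0],[-0.8,[2.3,-5.2,0],0],[-0.8,[2.3,-5.2,0],0],[-0.8,[2.3,-5.2,0],0]]'
python3 - <<'E'
from h import *
go(485.4,329.8,203,21.9)
E
```

```text
clock: 18.6
eef_pos: [483.8, 271.8, 294.5]
eef_rot: [3.141, 0.003, 0.382]
wrist_force: [0.6, -0.4, -1.5]
finger_gap: 23.9
finger_force: 30.0
clock: 19.4
eef_pos: [486.7, 326.3, 296.7]
eef_rot: [-3.142, -0.0, 0.381]
wrist_force: [0.2, -0.3, -1.1]
finger_gap: 23.4
finger_force: 30.0
shift cm [ 0.   -0.37  9.37] roll -0.01 dist 94
```

```bash
python3 -m creep '[[-0.8,[0,-0.4,2],0],[-0.8,[0,-0.4,4],0],[-0.8,[0,-0.4,6],0],[-0.8,[0,-0.4,7.5],0],[-0.8,[0,-0.4,8.5],0],[-0.8,[0,-0.4,8.8],0],[-0.8,[0,-0.4,8.8],0],[-0.8,[0,-0.4,8.8],0],[-0.8,[0,-0.4,8.8],0],[-0.8,[0,-0.4,8.8],0]]'
python3 - <<'E'
from h import *
go(485.4,329.8,203,21.9)
print(np.mean([manip.read_state()['wrist_force'] for _ in range(5)],0))
im=snap('wrist','w8.png'); g=cv2.cvtColor(im,cv2.COLOR_RGB2HSV)
c=np.array([485.4,329.8]);a=np.radians(21.9);ex=np.array([np.cos(a),np.sin(a)]);ey=np.array([-ex[1],ex[0]])
print('frame pred',np.array([proj('wrist',np.r_[c+i*20*ex+j*14*ey,102.5]) for i,j in((1,1),(1,-1),(-1,-1),(-1,1))]).round(1).tolist())
print('disp pred',proj('wrist',np.r_[c+27*ex,100]))
m=cv2.inRange(g,(45,50,60),(90,255,255))[0:250,200:310]; print('display bbox',cv2.boundingRect(m))
print('head top pred',np.array([proj('wrist',np.r_[c+i*18*ex+j*12*ey,229]) for i,j in((1,1),(1,-1))]).round(1).tolist())
E
```

```text
clock: 20.4
eef_pos: [485.2, 330.6, 209.0]
eef_rot: [-3.141, -0.001, 0.382]
wrist_force: [-0.6, -0.0, -1.5]
finger_gap: 24.1
finger_force: 30.0
shift cm [-0.02  0.08  0.6 ] roll -0.0 dist 6
[-0.64917327 -0.03722887 -1.50246251]
frame pred [[240.1, 175.6], [271.7, 175.5], [271.2, 218.4], [240.7, 218.4]]
disp pred [255.9053771  167.25331892]
display bbox (37, 159, 39, 12)
head top pred [[232.3, 228.2], [280.8, 228.2]]
```

```bash
python3 -m creep '[[-0.8,[0,0,0.3],0],[-0.8,[0,0,0.6],0],[-0.8,[0,0,0.8],0],[-0.8,[0,0,0.8],0],[-0.8,[0,0,0.8],0],[-0.8,[0,0,0.8],0]]' | grep -E 'pos|wrist'
for i in 1; do python3 -m creep '[[-0.8,[0,0,0.1],0],[-0.8,[0,0,0.1],0],[-0.8,[0,0,0.1],0],[-0.8,[0,0,0.1],0]]' | grep -E 'pos|wrist';done
python3 -m creep '[[-0.8,[0,0,0.1],0],[-0.8,[0,0,0.1],0],[-0.8,[0,0,0.1],0],[-0.8,[0,0,0.1],0]]' | grep -E 'pos|wrist'
python3 -m creep '[[-0.8,[0,0,0.1],0],[-0.8,[0,0,0.1],0],[-0.8,[0,0,0.1],0],[-0.8,[0,0,0.1],0]]' | grep -E 'pos|wrist'
```

```text
eef_pos: [485.2, 330.6, 200.6]
wrist_force: [0.0, -0.1, -0.9]
eef_pos: [485.1, 330.5, 199.5]
wrist_force: [1.7, 0.6, -0.9]
eef_pos: [485.1, 330.5, 198.5]
wrist_force: [0.0, 0.3, -2.5]
eef_pos: [485.1, 330.6, 197.6]
wrist_force: [0.1, -0.7, -0.7]
```

```bash
cat > m.py <<'E'
from h import *
F=[];Z=[]
for _ in range(12):
    manip.camera('wrist'); s=manip.read_state(); F.append(s['wrist_force']);Z.append(s['eef_pos'])
print(np.mean(F,0).round(2),np.std(F,0)[2].round(2),np.mean(Z,0).round(2),s['clock'])
E
python3 m.py; python3 -m creep '[[-0.8,[0,0,0.1],0],[-0.8,[0,0,0.1],0]]'>/dev/null; python3 m.py; python3 -m creep '[[-0.8,[0,0,0.1],0],[-0.8,[0,0,0.1],0]]'>/dev/null; python3 m.py
```

```text
[ 0.08  0.1  -0.33] 0.37 [485.11 330.57 197.48] 22.85
[0.19 0.16 0.23] 0.48 [485.1  330.57 196.47] 23.65
[0.2  0.17 0.61] 0.41 [485.11 330.57 195.46] 24.45
```

```bash
python3 -m creep '[[-0.8,[0,0,0.08],0],[-0.8,[0,0,0.15],0],[-0.8,[0,0,0.15],0]]'>/dev/null; python3 m.py; python3 m.py
python3 - <<'E'
from h import *
s=manip.read_state();print(s['finger_gap'],s['finger_force'],s['eef_rot'],s['moment'])
im=manip.camera('side'); h=cv2.cvtColor(im,cv2.COLOR_RGB2HSV)
print('elbow top pic etc unchanged vs start:')
a=cv2.imread('pics/side0.png'); d=np.abs(a.astype(int)-im[:,:,::-1]).max(2)
for n,(u,v) in dict(elbow=(233,172),meter1=(291,186),coupler=(216,329),dockfoot=(265,285)).items(): print(n,np.median(d[v-10:v+11,u-10:u+11]))
E
```

```text
[-0.24  0.07  1.28] 0.64 [485.11 330.57 193.98] 25.35
[-0.05  0.21  1.44] 0.33 [485.11 330.57 193.96] 25.95
23.810257540819645 29.990007877349854 [-3.14154703e+00 -4.99396015e-05  3.81964261e-01] [ 0.00450562 -0.05374916  0.00684919]
elbow top pic etc unchanged vs start:
elbow 7.0
meter1 6.0
coupler 7.0
dockfoot 6.0
```

```bash
python3 -c "
from cell import manip
print(manip.sign_off())"
```

```text
the job is handed in; nothing more can be done
None
```

I've handed the job in: the cover is folded back to its stop, and the gripper holds the read head upright on the optical port with about 2.8 N, the nose roughly halfway in; no verdict came back.

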